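# Third hand at the metering pump: hold the pump head home

### The job

The two-head metering pump is being put together again after a seal change: one of its two places already has its head screwed on. Stand the loose pump head on the slide bed at the vacant place, seal side towards the pump, and slide it home between the guide rails against the plunger's spring until it sits flat on the mounting face, easing it in without ramming; then keep it pressed there with a steady push of 10 to 25 newtons, so that a colleague can drive its two screws. Finish while still holding it like that (the spring would push it off again), and leave the things lying around where they are.

Things in the scene. Friction and masses are not known exactly. Their poses are not given: they have to be found in the camera images.
- pump: White two-head metering pump, fixed. Housing 80 deep x 176 wide x 76 mm high, dark key panel on its lid. Origin: centre of the underside, on the worktop. x points from its front into the pump (the way a head is pushed home), y to its left, z up. Before its upright aluminium mounting face (at x = -50 mm) lies a level slide bed, top at z = 12 mm, reaching out to x = -115 mm.
- left_place (a point): Left place for a head: point on the bed, in the pump's axes at x = -70, y = +47, z = 12 mm, where a head's origin stands when home. Two dark guide rails, 8 mm high above the bed, 5 thick, 45 mm apart inside, run from the mounting face straight out to x = -84 mm and flare outwards to x = -100 mm (about 60 mm apart there).
- right_place (a point): Right place for a head, the same with y = -47 mm in the pump's frame.
- faceplate: The pump's mounting face: aluminium plate 158 wide x 56 high x 6 mm (z = 14 to 70 mm, front at x = -50 mm) with the two plungers; part of the pump, origin and axes are the pump's. The push of a head is the force on this plate and plunger together; friction on bed and rails can take up to about 5 N more of the hand's force, so aim for the middle of the band.
- plunger_left (a joint): White ceramic spring plunger of the left place, 13 mm thick, axis along the pump's x, 42 mm above the worktop. 0: fully out, tip 10 mm before the mounting face; 0.010 m: pressed flush. The spring pushes back with 3.5 N when first touched, rising evenly to 8.5 N at flush; then the head meets the rigid face. Under the fitted head a plunger is hidden and its reading of 0 means nothing.
- plunger_right (a joint): The same spring plunger of the right place.
- pump_head: The loose head: upright steel block 40 deep (x) x 40 wide (y) x 56 mm high, 0.3 to 0.6 kg, standing on the worktop. Origin: centre of the underside; z up; x points out of its seal side (black and yellow ring), so at home its axes agree with the pump's. Front (-x): grey plate, nut and two brass screws proud by up to 10 mm. Top: nut with red cap, 9 mm high. Plain sides (+-y) to grip.
- seal_face (a point): Point on the loose head's seal side: middle of the seal ring, 20 mm from the head's axis along +x, 30 mm above its underside.
- fitted_head: The head already screwed to the pump, fixed, the same shape as the loose one but with its brass screws driven in; it occupies the left or the right place (home position: origin at x = -70 mm, y = +-47 mm, z = 12 mm in the pump's frame).
- screwdriver: Cross-head screwdriver with red handle, 186 mm long, lying loose; leave alone.
- spanner: Small open-ended spanner, 124 mm long, lying loose; leave alone.
- petri: Clear petri dish, 63 mm across, 14 mm high, loose; leave alone.
- timer: White lab timer, 58 x 68 x 18 mm, loose; leave alone.
- wash_bottle: White wash bottle with red cap and spout, 170 mm high, loose; leave alone.
Mind the look-alikes: they are no part of the job. Leave any brown look-alike of the pump_head alone.

How it is judged:
By the outcome, as a careful person would: the job done as asked, in the order asked, and still so for the second after the job is handed in, while the arm keeps its last pose, push and grip.
It also fails if it takes over 56 s, if anything falls off the work surface, if the arm or the gripper's body presses on something with over 40 N, if the wrist force passes 120 N, or if a joint passes its speed limit or range.

### The arm

A 7-joint arm with a two-finger parallel gripper is mounted at the origin on a cart in front of the work surface, level with it; the furniture and walls round the work are solid. World frame = base frame: x ahead of the robot, y to its left, z up, the work surface at z = 0. Lengths are in m, angles in rad, forces in N, time in s.
With the tool pointing down it reaches from about 0.425 to 1.025 m from the base axis. Payload 9.4 kg.
Tool frame: the origin (TCP) lies between the finger pads; the fingertips stand 17 mm ahead of it and the grasp point (between the pads) lies 2 mm behind it; z points along the fingers, y is the line along which they close (so a half turn about z gives the same grasp; the last joint's range is limited). The gripper opens to 93 mm and grips with 3 to 60 N. Pads are 15 mm wide; open, the fingers measure 128 mm over their backs; the gripper's body (75 mm by 188 mm) begins 65 mm behind the grasp point.
Start: joints at [-1.338, 0.599, -0.003, 1.599, 0.002, 0.943, -0.08], TCP at [0.221, 0.69, 0.236] pointing down, gripper open.
Joint ranges: [-2.57, 2.57], [-0.35, 1.97], [-1.29, 1.29], [0.11, 2.56], [-1.05, 4.19], [0.11, 1.86], [-2.63, 2.63]. Speed limits (rad/s): [2.22, 2.22, 3.01, 3.01, 3.14, 3.14, 3.14].

### API

Orientations are given as a unit quaternion [x, y, z, w].
In Python, from bench import * gives the robot as it stands. Calls block until the motion is done:
- goto(position, orientation): joint-space move of the TCP to a pose.
- move_linear(position, rotation=None, vel=0.15, threshold=None): straight line of the TCP; rotation=None keeps the orientation; vel is the mean speed in m/s. With threshold (N) it stops when the force on the tool has changed by that much, and returns True; else False.
- move_j(angles): joint-space move.
- grip(opening): finger opening in m; the grip force is fixed at half the most; returns when the fingers have stopped.
- pause(seconds).
- inverse_kinematics(position, orientation): joint angles nearest the present ones, or None.
- observe(): the state.
- camera(name): name is "scene" or "side" or "wrist"; returns (picture, depth): 420x560x3 uint8, red, green, blue; 420x560 float32, m along the optical axis (not along the pixel's ray), 0 where there is no reading.
- calibration(name): a dict with "fovy" (degrees; the focal length in pixels is half the picture's height over the tangent of half this angle, whatever the lens; pixels are square), "cx", "cy" (the principal point, pixels), "world_from_camera" (4x4, takes a point from camera to world coordinates); the wrist camera has in their place "tool_from_camera" (4x4, takes a point from camera to tool coordinates, whose origin is the TCP and whose axes are the flange's). Camera axes: x right, y up, looking along -z (the intrinsics and any distortion apply to the point x, -y, -z); pixel columns grow to the right and rows downward; lengths in m; the calibration is good to about 2 mm. A picture is of the moment at which its call begins: read the wrist's pose just before it. calibration takes no time and is no camera call.
A pose or a line that the arm cannot do raises PlanningError and nothing moves.
- sign_off(): hands the job in; it is judged then, once.
The state is a dict: "clock": time; "joint_positions": joint angles; "qvel": joint speeds; "effort": joint torques, N m; "tool_pos": TCP position; "ee_rot": TCP orientation; "wrist_force": force on the tool from outside, world axes, zero at the start; "wrist_torque": the same for the moment, N m; "opening": finger opening in m; "finger_force": force on a finger pad.
Only numpy, scipy, OpenCV 4.12 (cv2) and the standard library are available. Lean on these libraries where they do the work, as an engineer would, in place of code of your own. Each camera call takes 0.05 s, during which the arm holds its last target. There are 200 camera calls.

## Working session

There is one attempt and no reset: what is moved stays moved. The work goes in short steps, each a Python script; the robot and the scene stay as the last script left them, time stands still between calls to the robot, and variables do not carry over. Pictures are saved under pics/ and viewed, at most 10 in all, crops included, and the job is handed in when it is done.

```bash
mkdir -p pics; ls; python3 - <<'E'
from bench import *
import cv2, numpy as np
for n in ("scene","side"):
    p,d=camera(n); cv2.imwrite(f"pics/{n}0.png",p[:,:,::-1]); np.savez(f"pics/{n}0.npz",p=p,d=d)
    print(n,calibration(n))
print({k:v for k,v in calibration("wrist").items()})
s=observe(); print(s)
E
```

```text
pics
scene {'fovy': 47.77904802846372, 'cx': 272.81461683525686, 'cy': 214.07370664150346, 'world_from_camera': array([[ 0.85324896,  0.2414836 , -0.46222493,  0.10172009],
       [-0.52102209,  0.35664733, -0.77546029, -1.01676297],
       [-0.02240965,  0.90249008,  0.43012725,  0.4916224 ],
       [ 0.        ,  0.        ,  0.        ,  1.        ]])}
side {'fovy': 47.052497225568175, 'cx': 278.89054791570254, 'cy': 204.25275071696652, 'world_from_camera': array([[ 0.83235153,  0.32743765, -0.44718623,  0.07657148],
       [-0.55424566,  0.49411974, -0.66981895, -0.96181707],
       [ 0.0016396 ,  0.80537586,  0.59276221,  0.69939027],
       [ 0.        ,  0.        ,  0.        ,  1.        ]])}
{'fovy': 59.24220257074042, 'cx': 272.6508008633392, 'cy': 211.05492650753402, 'tool_from_camera': array([[-1.57560819e-04,  9.59829183e-01,  2.80584951e-01,
         7.77201723e-02],
       [ 9.99999813e-01, -1.44279857e-05,  6.10899446e-04,
        -8.16160728e-05],
       [ 5.90407392e-04,  2.80584995e-01, -9.59829002e-01,
        -1.48753411e-01],
       [ 0.00000000e+00,  0.00000000e+00,  0.00000000e+00,
         1.00000000e+00]])}
{'clock': 0.1, 'joint_positions': array([-1.33770906,  0.60006241, -0.00254523,  1.60005773,  0.00180951,
        0.94292369, -0.07978883]), 'qvel': array([-0.00219886, -0.00266987, -0.00045253, -0.00180006, -0.00134989,
       -0.00094459,  0.00229475]), 'effort': array([ 5.87119532e-03, -7.66550946e+01,  1.50219865e+00, -2.52941054e+01,
       -5.23431867e-02,  1.35560808e-02,  3.89624665e-05]), 'tool_pos': array([0.22090392, 0.69007697, 0.234831  ]), 'ee_rot': array([ 1.54237023e-01,  9.88033611e-01, -7.23373012e-04, -4.15771953e-05]), 'wrist_force': array([-0.81003476, -0.1992603 , -0.92101588]), 'wrist_torque': array([0.0096654 , 0.01963883, 0.05429753]), 'finger_force': 0.0, 'opening': 0.09287215635395205}
```

View pics/scene0.png

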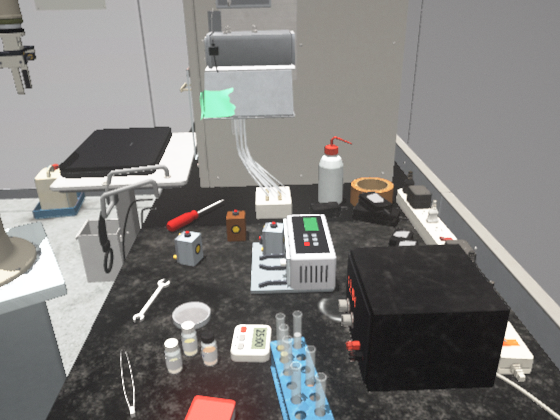

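View pics/side0.png

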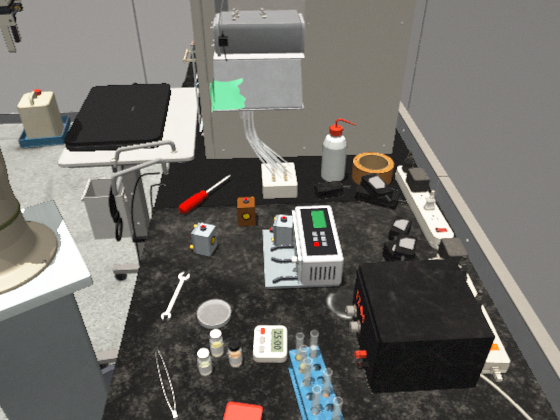

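Candidates: the grey head at scene (189,248) is loose. The brown block at (236,225) is the look-alike. The grey head at (272,238) is already fitted to the pump at its far (left) place, so the near (right) place is vacant. I choose (189,248) and will check it in a close crop while measuring.

```bash
cat > h.py <<'E'
import numpy as np, cv2
from bench import *
from scipy.spatial.transform import Rotation as R
def cloud(c,d,W):
    h,w=d.shape; f=h/2/np.tan(np.radians(c["fovy"]/2))
    v,u=np.mgrid[:h,:w]
    P=np.stack([(u-c["cx"])/f*d,-(v-c["cy"])/f*d,-d],-1)
    return P@W[:3,:3].T+W[:3,3]
E
python3 - <<'E'
from h import *
ims=[]
for n,(u,v) in (("scene",(215,245)),("side",(235,240))):
    z=np.load(f"pics/{n}0.npz"); p,d=z["p"],z["d"]; c=calibration(n)
    print(c.keys())
    P=cloud(c,d,c["world_from_camera"])
    ims.append(cv2.resize(p[v-45:v+45,u-65:u+65,::-1],None,fx=6,fy=6,interpolation=cv2.INTER_CUBIC)[:, :390*1])
    tab=(d>0)&(abs(P[...,2])<.02); print(n,"table z",np.median(P[tab][:,2]))
    for name,(a,b) in {"scene":{"loose":(189,248),"fit":(272,238),"brown":(236,225),"pump":(308,250)},"side":{"loose":(204,238),"fit":(284,230),"brown":(246,210),"pump":(318,240)}}[n].items():
        r=45 if name=="pump" else 18
        Q=P[b-r:b+r,a-r:a+r].reshape(-1,3); I=p[b-r:b+r,a-r:a+r].reshape(-1,3); 
        lo,hi=(.07,.084) if name=="pump" else ((.05,.061) if name!="fit" else (.062,.073))
        m=(Q[:,2]>lo)&(Q[:,2]<hi)&(Q[:,0]>0); Q=Q[m]
        if len(Q)<5: print(name,"few");continue
        print(name,len(Q),np.round(np.median(Q,0),4),[np.round(x,4) for x in cv2.minAreaRect(Q[:,:2].astype(np.float32)*1000)])
cv2.imwrite("pics/crop1.png",np.hstack(ims))
E
```

```text
dict_keys(['fovy', 'cx', 'cy', 'world_from_camera'])
scene table z -0.0014046424535041901
loose 213 [ 0.3764 -0.2245  0.0538] [array([ 378.2458, -219.5919]), array([40.1924, 42.1405]), np.float64(40.228)]
fit 386 [ 0.5251 -0.3151  0.0673] [array([ 510.6672, -337.0416]), array([147.0961,  52.8209]), np.float64(56.8265)]
brown 168 [ 0.5004 -0.1898  0.0539] [array([ 503.2638, -184.7273]), array([43.5205, 39.3322]), np.float64(63.5656)]
pump 1930 [ 0.5509 -0.3907  0.0748] [array([ 518.3553, -421.0893]), array([296.4567, 111.3424]), np.float64(60.9397)]
dict_keys(['fovy', 'cx', 'cy', 'world_from_camera'])
side table z -1.3973758228091882e-05
loose 245 [ 0.3758 -0.2239  0.0551] [array([ 378.1976, -217.8971]), array([42.133 , 44.0165]), np.float64(40.9945)]
fit 381 [ 0.5264 -0.3108  0.0682] [array([ 519.1649, -333.3526]), array([115.1871,  55.4256]), np.float64(67.4547)]
brown 191 [ 0.5007 -0.1901  0.0553] [array([ 504.3698, -184.5151]), array([44.9848, 38.631 ]), np.float64(60.2469)]
pump 2263 [ 0.5528 -0.3848  0.076 ] [array([ 546.9492, -367.3649]), array([176.9705, 111.8778]), np.float64(59.7697)]
```

View pics/crop1.png

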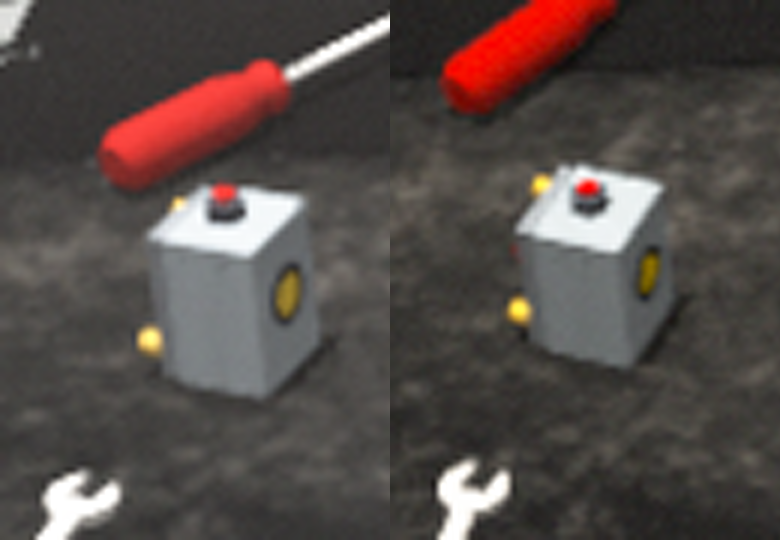

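```bash
python3 - <<'E'
from h import *
Ps=[]
for n in ("scene","side"):
    z=np.load(f"pics/{n}0.npz"); p,d=z["p"],z["d"]; c=calibration(n)
    P=cloud(c,d,c["world_from_camera"]); P[d==0]=np.nan; Ps.append(P.reshape(-1,3))
    m=((abs(P[...,2]-.0755)<.004)&(P[...,0]>.42)&(P[...,0]<.7)&(P[...,1]<-.25)&(P[...,1]>-.5)).astype(np.uint8)
    k,l,st,_=cv2.connectedComponentsWithStats(m); i=1+st[1:,4].argmax(); Q=P[l==i]
    r=cv2.minAreaRect(Q[:,:2].astype(np.float32)*1000); print(n,"lid",len(Q),np.round(Q.mean(0),4),r)
A=np.vstack(Ps); A=A[np.isfinite(A[:,0])]
rad=np.hypot(A[:,0],A[:,1]); th=np.degrees(np.arctan2(A[:,1],A[:,0]))
for t in range(-90,100,10):
    print(t,[ (round(float(np.percentile(A[m,2],99)),2) if (m:=(abs(th-t)<5)&(rad>r)&(rad<r+.1)).sum()>10 else None) for r in (.3,.4,.5,.6,.7,.8,.9)])
def down(a): return R.from_matrix(np.array([[np.cos(a),np.sin(a),0],[np.sin(a),-np.cos(a),0],[0,0,-1]])).as_quat()
for nm,pos,a in (("head",(.378,-.219,.035),-50),("head",(.378,-.219,.035),130),("hi",(.378,-.219,.2),-50),("hi",(.378,-.219,.2),130),("home",(.487,-.36,.047),-30),("home",(.487,-.36,.047),150)):
    j=inverse_kinematics(list(pos),list(down(np.radians(a)))); print(nm,a,None if j is None else np.round(j,2))
E
cat >> h.py <<'E'
def down(deg):
    a=np.radians(deg); return list(R.from_matrix(np.array([[np.cos(a),np.sin(a),0],[np.sin(a),-np.cos(a),0],[0,0,-1]])).as_quat())
def wristcloud():
    s=observe(); T=np.eye(4); T[:3,:3]=R.from_quat(s["ee_rot"]).as_matrix(); T[:3,3]=s["tool_pos"]
    p,d=camera("wrist"); c=calibration("wrist"); P=cloud(c,d,T@c["tool_from_camera"]); P[d==0]=np.nan
    return p,P
E
```

```text
scene lid 1799 [ 0.5546 -0.3851  0.0748] ((560.3923950195312, -375.6950378417969), (174.89215087890625, 77.90963745117188), 59.67885971069336)
side lid 2117 [ 0.5558 -0.3829  0.076 ] ((559.8370361328125, -374.9593811035156), (177.13754272460938, 81.08150482177734), 59.227176666259766)
-90 [None, None, None, None, None, None, None]
-80 [None, 0.0, 0.0, None, None, None, None]
-70 [0.0, 0.0, 0.01, 0.02, 0.05, None, None]
-60 [0.0, 0.01, 0.05, 0.1, 0.12, 0.13, 0.0]
-50 [0.0, 0.01, 0.02, 0.02, 0.13, 0.14, 0.13]
-40 [0.0, 0.0, 0.02, 0.08, 0.08, 0.14, 0.13]
-30 [0.0, 0.06, 0.07, 0.08, 0.08, 0.07, 0.07]
-20 [0.0, 0.0, 0.06, 0.26, 0.03, 0.06, 0.08]
-10 [0.02, 0.27, 0.4, 0.4, 0.4, 0.46, 0.46]
0 [0.0, 0.01, 0.47, 0.47, 0.46, 0.46, -0.0]
10 [0.08, 0.09, 0.47, 0.46, None, None, None]
20 [0.09, 0.09, 0.26, 0.26, None, None, None]
30 [0.09, 0.09, 0.09, 0.09, 0.06, 0.06, None]
40 [0.09, 0.09, 0.09, 0.09, 0.09, 0.06, 0.04]
50 [0.09, 0.09, 0.09, 0.09, 0.09, None, None]
60 [-0.72, -0.17, -0.15, 0.09, 0.09, -0.79, -0.79]
70 [-0.77, -0.79, -0.79, 0.47, 0.47, 0.34, -0.79]
80 [None, None, -0.79, -0.79, -0.79, -0.79, -0.79]
90 [None, None, None, None, None, None, None]
head -50 [ 0.28  0.66  0.16  2.4  -0.89  0.13 -1.14]
head 130 [ 0.53  0.65 -0.19  2.39  0.82  0.16  0.26]
hi -50 [-0.35  0.54  1.12  2.31 -0.76  0.73 -1.12]
hi 130 [-0.24  0.44  0.9   2.31 -0.59  0.64  1.8 ]
home -30 [ 0.1   0.85  0.73  2.04 -0.98  0.65 -0.59]
home 150 [ 0.8   0.74 -0.39  1.99  0.55  0.51  1.07]
```

```bash
python3 - <<'E'
from h import *
A=[]
for n in ("scene","side"):
    z=np.load(f"pics/{n}0.npz"); d=z["d"]; c=calibration(n)
    P=cloud(c,d,c["world_from_camera"]); A.append(P[d>0])
A=np.vstack(A)
print("max z(cm) rows y from .8 down, cols x -0.2..1.1; and min z above .2")
for y in np.arange(.75,-.8,-.1):
    o=[]
    for x in np.arange(-.15,1.1,.1):
        m=(abs(A[:,0]-x)<.05)&(abs(A[:,1]-y)<.05)&(A[:,2]>-.1)
        q=A[m,2]; hi=q[q>.1]
        o.append(f"{100*np.percentile(q,98):3.0f}/{100*hi.min() if len(hi)>3 else 0:2.0f}" if len(q)>5 else "  .   ")
    print(f"{y:5.2f}",*o)
h=[-1.338,.599,-.003,1.599,.002,.943,-.08]
for a,p in ((-20,(.42,.2,.2)),(-50,(.42,.2,.2)),(130,(.42,.2,.2)),(130,(.38,-.22,.25))):
    j=inverse_kinematics(list(p),down(a)); print(a,p,None if j is None else np.round(j,2))
E
```

```text
max z(cm) rows y from .8 down, cols x -0.2..1.1; and min z above .2
 0.75   .      .      .      .     34/22   .      .      .      .      0/ 0   0/ 0   .      .   
 0.65   .      .      .     42/22  47/22   .      .      .      .      1/ 0   .      .      .   
 0.55   .      .      .     34/32  34/30   9/ 0   9/ 0   9/ 0   6/ 0   4/ 0   .      .      .   
 0.45   .      .      .      .      9/ 0   9/ 0   9/ 0   9/ 0   6/ 0   5/ 0   .      .      .   
 0.35   .      .      .      .      9/ 0   9/ 0   9/ 0   9/ 0   6/ 0   .      .      .      .   
 0.25   .      .      .      6/ 0   9/ 0   9/ 0   9/ 0  26/25  26/25   .      .      .      .   
 0.15   .      .      0/ 0   0/ 0   6/ 0   9/ 0   9/ 0  34/10   .      .      .      .      .   
 0.05   .      .     21/12   1/ 0   6/ 0   8/ 0   7/ 0  46/10  45/10  44/10   .      .      .   
-0.05   .      2/ 0  19/10   1/ 0   0/ 0   2/ 0  28/24  41/10  47/10  46/10  45/10   0/ 0   6/ 0
-0.15   .      1/ 0   1/ 0   0/ 0   0/ 0   0/ 0   6/ 0  29/24  40/10  16/10  44/10  45/10  44/10
-0.25   .      .      .      0/ 0   0/ 0   6/ 0   5/ 0   8/ 0   3/ 0   6/ 0   6/ 0   8/ 0  45/10
-0.35   .      .      .      0/ 0   1/ 0   1/ 0   4/ 0   8/ 0   8/ 0   6/ 0   7/ 0  46/10  45/10
-0.45   .      .      0/ 0   0/ 0   5/ 0   2/ 0   7/ 0   8/ 0   7/ 0   7/ 0  48/10  47/10   .   
-0.55   .      .      0/ 0   1/ 0   5/ 0  10/10  13/10  14/10  13/13   9/ 0  49/10   .      .   
-0.65   .      .      .      .      2/ 0  10/10  13/10  14/13  14/13  30/10  42/10   .      .   
-0.75   .      .      .      .      .     10/10  13/10  13/10  13/13  22/10   .      .      .   
-20 (0.42, 0.2, 0.2) [-1.3   0.58  1.12  2.25 -0.78  0.78 -1.56]
-50 (0.42, 0.2, 0.2) [-1.3   0.58  1.12  2.25 -0.78  0.78 -2.08]
130 (0.42, 0.2, 0.2) [-0.69  0.35  0.16  2.22 -0.1   0.58  0.25]
130 (0.38, -0.22, 0.25) [-0.28  0.33  0.89  2.24 -0.39  0.73  1.58]
```

```bash
python3 - <<'E'
from h import *
A=[]
for n in ("scene","side"):
    z=np.load(f"pics/{n}0.npz"); d=z["d"]; c=calibration(n)
    P=cloud(c,d,c["world_from_camera"]); A.append(P[d>0])
A=np.vstack(A); rad=np.hypot(A[:,0],A[:,1]); th=np.degrees(np.arctan2(A[:,1],A[:,0]))
for t in range(-35,56,5):
    m=(abs(th-t)<2.5)&(A[:,2]>.12)&(rad>.2); q=np.sort(rad[m]); i=np.where(m)[0][np.argsort(rad[m])[:15]]
    print(t, len(q), q[10].round(3) if len(q)>10 else None, A[i,2].round(2).mean() if len(q)>10 else None)
az=np.arctan2(.69,.221)
for r in (.32,.36,.40,.44):
    for zz in (.25,.35,.45,.55):
        j=inverse_kinematics([r*np.cos(az),r*np.sin(az),zz],down(162)); print(r,zz,None if j is None else np.round(j,2))
E
```

```text
-35 12545 1.019 0.3153333333333333
-30 10498 1.017 0.328
-25 7854 1.018 0.3066666666666667
-20 6037 1.027 0.29933333333333334
-15 6693 0.553 0.25066666666666665
-10 20502 0.493 0.25066666666666665
-5 29094 0.503 0.2860000000000001
0 7929 0.534 0.37199999999999994
5 2554 0.574 0.3933333333333334
10 4432 0.549 0.2966666666666667
15 297 0.559 0.19000000000000003
20 88 0.587 0.25466666666666665
25 39 0.639 0.25666666666666665
30 0 None None
35 0 None None
40 0 None None
45 0 None None
50 0 None None
55 297 2.263 0.2700000000000001
0.32 0.25 [-1.4   0.08 -0.04  2.42  0.01  0.64 -0.19]
0.32 0.35 [-1.39 -0.07 -0.04  2.26 -0.    0.95 -0.18]
0.32 0.45 [-1.39 -0.15 -0.04  2.07 -0.01  1.22 -0.17]
0.32 0.55 [-1.38 -0.19 -0.04  1.87 -0.01  1.47 -0.17]
0.36 0.25 [-1.39  0.14 -0.03  2.35  0.01  0.65 -0.17]
0.36 0.35 [-1.39 -0.   -0.03  2.2  -0.    0.95 -0.16]
0.36 0.45 [-1.38 -0.09 -0.03  2.02 -0.    1.21 -0.16]
0.36 0.55 [-1.38 -0.13 -0.03  1.82 -0.    1.45 -0.16]
0.4 0.25 [-1.38  0.19 -0.03  2.28  0.01  0.67 -0.16]
0.4 0.35 [-1.38  0.06 -0.03  2.13  0.    0.95 -0.15]
0.4 0.45 [-1.38 -0.03 -0.02  1.96 -0.    1.21 -0.15]
0.4 0.55 [-1.38 -0.06 -0.02  1.76 -0.    1.44 -0.14]
0.44 0.25 [-1.37  0.24 -0.02  2.21  0.01  0.7  -0.14]
0.44 0.35 [-1.37  0.12 -0.02  2.07  0.    0.96 -0.14]
0.44 0.45 [-1.38  0.04 -0.01  1.9   0.    1.21 -0.13]
0.44 0.55 [-1.38 -0.   -0.01  1.71 -0.    1.44 -0.13]
```

```bash
python3 - <<'E'
from h import *
move_j([-1.39,.03,-.04,2.36,0,.75,-.18]); s=observe(); print(s["tool_pos"],s["clock"])
move_j([.5,.03,-.04,2.36,0,.75,1.0]); s=observe(); print(s["tool_pos"],s["clock"])
j=inverse_kinematics([.378,-.219,.2],down(130)); print(np.round(j,2))
goto([.378,-.219,.2],down(130)); s=observe(); print(s["tool_pos"],s["clock"],s["joint_positions"].round(2),s["wrist_force"])
p,P=wristcloud(); np.savez("pics/w1.npz",p=p,P=P); cv2.imwrite("pics/w1.png",p[:,:,::-1])
m=(abs(P[...,2]-.055)<.005); Q=P[m]; print(len(Q),cv2.minAreaRect(Q[:,:2].astype(np.float32)*1000))
m=((abs(P[...,2]-.055)<.004)).astype(np.uint8); k,l,st,ce=cv2.connectedComponentsWithStats(m)
for i in 1+np.argsort(-st[1:,4])[:3]:
    Q=P[l==i]; print(st[i],np.median(Q,0),cv2.minAreaRect(Q[:,:2].astype(np.float32)*1000))
E
```

```text
[0.10125611 0.3109433  0.28502062] 1.5917
[ 0.26260826 -0.19272551  0.28476574] 3.8667
[ 0.45  0.32 -0.07  2.27  0.04  0.56  1.05]
[ 0.37683062 -0.21839607  0.1999019 ] 4.5 [ 0.45  0.32 -0.07  2.27  0.04  0.56  1.05] [-0.46757687 -0.31746414  0.51146929]
4095 ((489.48291015625, -265.6840515136719), (175.01065063476562, 253.03211975097656), 32.74579620361328)
[ 252  180   49   49 2025] [ 0.37932398 -0.21771481  0.05554476] ((380.5481262207031, -219.1217803955078), (39.62378692626953, 40.639835357666016), 38.97452926635742)
[ 383  238   56   44 1091] [ 0.50025145 -0.17597849  0.05532965] ((505.0921936035156, -184.11587524414062), (40.40142059326172, 40.75377655029297), 59.41032409667969)
[226 389  98  31 576] [ 0.51196168 -0.37114195  0.0547148 ] ((509.4403381347656, -375.7116394042969), (100.82807922363281, 3.740213394165039), 59.26150131225586)
```

View pics/w1.png

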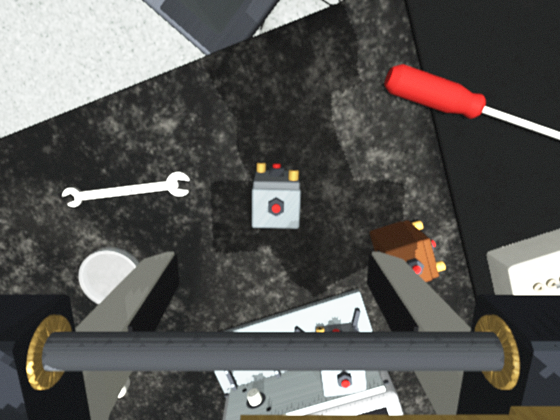

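```bash
python3 - <<'E'
from h import *
q=down(129); x,y=.3805,-.2191
for z in (.031,.034,.037):
    j=inverse_kinematics([x,y,z],q); print(z,None if j is None else np.round(j,2))
z=.034
goto([x,y,.13],q); f0=observe()["wrist_force"]
print(move_linear([x,y,z],q,vel=.06,threshold=8)); s=observe(); print(s["tool_pos"],s["wrist_force"]-f0)
grip(.03); s=observe(); print(s["opening"],s["finger_force"],s["clock"],s["wrist_force"]-f0)
move_linear([x,y,.12],q,vel=.08); s=observe(); print(s["tool_pos"],s["opening"],s["finger_force"],s["wrist_force"]-f0,s["clock"])
# look over the pump: hold position well back from vacant place
yaw=np.radians(-30.55); c=np.array([.5601,-.3753]); ex=np.array([np.cos(yaw),np.sin(yaw)]); ey=np.array([-np.sin(yaw),np.cos(yaw)])
t=c-.17*ex-.03*ey; print("to",t)
q=down(149.45)
goto([*t,.2],q); s=observe(); print(s["tool_pos"],s["joint_positions"].round(2),s["clock"])
p,P=wristcloud(); np.savez("pics/w2.npz",p=p,P=P); cv2.imwrite("pics/w2.png",p[:,:,::-1])
E
```

```text
0.031 [ 0.52  0.66 -0.19  2.39  0.85  0.15  0.21]
0.034 [ 0.52  0.66 -0.19  2.38  0.81  0.16  0.25]
0.037 [ 0.52  0.65 -0.19  2.38  0.77  0.16  0.29]Traceback (most recent call last):
  File "<stdin>", line 7, in <module>
bench.PlanningError: the arm cannot follow that straight line within its joint ranges
```

```bash
python3 - <<'E'
from h import *
x,y=.3805,-.2191; s=observe(); print(s["tool_pos"],s["clock"],s["joint_positions"].round(2))
for a in (129,-51):
  for z in (.12,.11,.1,.09,.08,.07,.06,.05,.034):
    j=inverse_kinematics([x,y,z],down(a)); print(a,z,None if j is None else np.round(j,2))
E
```

```text
[ 0.37932482 -0.21900195  0.13094068] 4.9333 [ 0.43  0.45 -0.05  2.33  0.06  0.36  1.01]
129 0.12 [ 0.43  0.47 -0.05  2.34  0.07  0.33  1.  ]
129 0.11 [ 0.42  0.49 -0.04  2.35  0.07  0.3   1.  ]
129 0.1 [ 0.42  0.51 -0.04  2.36  0.07  0.28  1.  ]
129 0.09 [ 0.42  0.53 -0.04  2.36  0.08  0.25  1.  ]
129 0.08 [ 0.42  0.55 -0.03  2.37  0.08  0.22  0.99]
129 0.07 [ 0.41  0.57 -0.03  2.38  0.08  0.19  0.99]
129 0.06 [ 0.41  0.6  -0.02  2.38  0.09  0.17  0.99]
129 0.05 [ 0.41  0.62 -0.02  2.39  0.09  0.14  0.98]
129 0.034 [ 0.52  0.66 -0.19  2.38  0.81  0.16  0.25]
-51 0.12 [-0.19  0.65  0.91  2.38 -1.04  0.59 -0.9 ]
-51 0.11 [-0.09  0.6   0.72  2.38 -0.97  0.47 -1.01]
-51 0.1 [-0.08  0.63  0.72  2.39 -1.03  0.47 -0.95]
-51 0.09 [ 0.03  0.6   0.53  2.39 -0.93  0.36 -1.08]
-51 0.08 [ 0.04  0.62  0.53  2.39 -1.01  0.35 -1.  ]
-51 0.07 [ 0.16  0.61  0.35  2.39 -0.86  0.26 -1.18]
-51 0.06 [ 0.16  0.63  0.34  2.4  -0.95  0.24 -1.08]
-51 0.05 [ 0.28  0.63  0.17  2.39 -0.67  0.16 -1.38]
-51 0.034 [ 0.28  0.67  0.16  2.4  -0.88  0.13 -1.17]
```

```bash
python3 - <<'E'
from h import *
x,y=.3805,-.2191; q=down(129)
move_j([.52,.47,-.19,2.33,.5,.36,.56]); s=observe(); print(s["tool_pos"])
goto([x,y,.12],q); s=observe(); print(s["tool_pos"],s["joint_positions"].round(2),s["clock"])
for z in (.09,.06,.034): print(z,np.round(inverse_kinematics([x,y,z],q),2))
f0=s["wrist_force"]
for z in (.031,.034,.037,.04):
    try: print(z,move_linear([x,y,z],q,vel=.06,threshold=8)); break
    except PlanningError as e: print(z,e)
s=observe(); print(s["tool_pos"],s["joint_positions"].round(2),s["clock"],s["wrist_force"]-f0)
E
```

```text
[ 0.38428705 -0.24432387  0.12476277]
[ 0.38030589 -0.21997211  0.12064811] [ 0.62  0.48 -0.31  2.33  0.4   0.38  0.65] 5.7083
0.09 [ 0.57  0.54 -0.25  2.35  0.45  0.29  0.6 ]
0.06 [ 0.52  0.6  -0.18  2.37  0.51  0.2   0.55]
0.034 [ 0.47  0.65 -0.11  2.39  0.58  0.12  0.49]
0.031 False
[ 0.38063002 -0.2192257   0.03128509] [ 0.46  0.66 -0.1   2.39  0.57  0.11  0.5 ] 7.3417 [-1.16375328  0.658549    0.23258864]
```

```bash
python3 - <<'E'
from h import *
q=down(129)
grip(.03); s=observe(); print(s["opening"],s["finger_force"],s["clock"],s["tool_pos"])
x,y=.3805,-.2191
move_linear([x,y,.13],q,vel=.08); s=observe(); print(s["tool_pos"],s["opening"],s["finger_force"],s["wrist_force"],s["clock"])
yaw=np.radians(-30.55); c=np.array([.5601,-.3753]); ex=np.array([np.cos(yaw),np.sin(yaw)]); ey=np.array([-np.sin(yaw),np.cos(yaw)])
t=c-.175*ex-.03*ey; q=down(149.45)
goto([*t,.2],q); s=observe(); print(t,s["tool_pos"],s["joint_positions"].round(2),s["clock"])
p,P=wristcloud(); np.savez("pics/w2.npz",p=p,P=P); cv2.imwrite("pics/w2.png",p[:,:,::-1])
E
```

```text
0.03993512548386061 29.989626109600067 8.2167 [ 0.38048459 -0.21907366  0.03097584]
[ 0.38029795 -0.21899481  0.12962418] 0.039858121771123585 29.989631474018097 [ 0.53800852  0.25277624 -2.8147217 ] 9.6
[ 0.39414376 -0.31218481] [ 0.393485   -0.31228177  0.19943928] [ 1.02  0.45 -0.63  2.11  0.41  0.7   1.16] 10.175
```

View pics/w2.png

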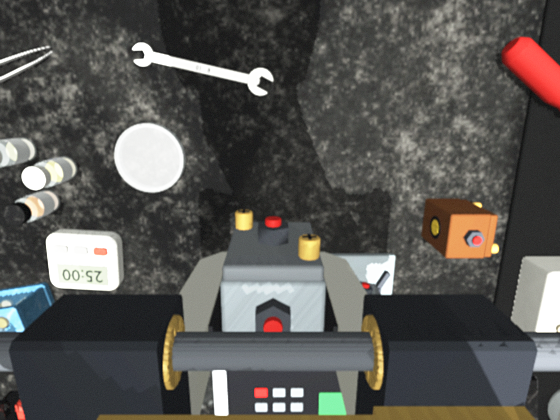

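```bash
python3 - <<'E'
from h import *
yaw=np.radians(-30.55); c=np.array([.5601,-.3753]); M=np.array([[np.cos(yaw),np.sin(yaw)],[-np.sin(yaw),np.cos(yaw)]])
S={}
for n in ("scene","side"):
    z=np.load(f"pics/{n}0.npz"); k=calibration(n); P=cloud(k,z["d"],k["world_from_camera"]); P[z["d"]==0]=np.nan; S[n]=(z["p"],P)
z=np.load("pics/w1.npz"); S["w1"]=(z["p"],z["P"])
for n,(p,P) in S.items():
    Q=np.dstack([(P[...,:2]-c)@M.T,P[...,2]])*1000
    X,Y,Z=Q[...,0],Q[...,1],Q[...,2]
    hsv=cv2.cvtColor(p,cv2.COLOR_RGB2HSV)
    def rng(m,nm):
        if m.sum()<8: print(n,nm,"few",m.sum()); return
        print(n,nm,m.sum(),"x",np.percentile(X[m],[3,50,97]).round(1),"y",np.percentile(Y[m],[3,50,97]).round(1),"z",np.median(Z[m]).round(1))
    top=(abs(Z-68)<4)&(X>-100)&(X<-54)&(abs(Y-47)<35); rng(top,"fit top")
    bed=(abs(Z-12)<4)&(X>-125)&(X<-60)&(abs(Y)<100); rng(bed&(hsv[...,2]>120),"bed")
    rail=(Z>14)&(Z<24)&(X>-105)&(X<-54)&(Y<0)&(Y>-85)&(hsv[...,2]<90)
    rng(rail&(Y<-47)&(X>-82),"rail R"); rng(rail&(Y>-47)&(X>-82),"rail L")
    face=(Z>25)&(Z<66)&(abs(X+50)<8)&(Y<0)&(Y>-78); rng(face,"face")
    if face.sum()>20: print("   face slope deg",np.degrees(np.polyfit(Y[face],X[face],1)[0]).round(2))
    lid=(abs(Z-76)<3)&(X>-45)&(X<45); rng(lid,"lid")
z=np.load("pics/w2.npz"); P=z["P"]; s=observe(); T=R.from_quat(s["ee_rot"]).as_matrix()
Q=(P-s["tool_pos"])@T*1000
m=(abs(Q[...,2]+25)<5)&(abs(Q[...,0])<40)&(abs(Q[...,1])<17)
q=Q[m]; A=np.c_[q[:,:2],np.ones(len(q))]; co=np.linalg.lstsq(A,q[:,2],rcond=None)[0]
print("held top",len(q),co,np.percentile(q,[2,50,98],axis=0).round(1))
m=(abs(Q[...,2])<60)&(abs(Q[...,0])<45)&(abs(Q[...,1])<28)&(Q[...,2]<20)
print(np.percentile(Q[m],[1,99],axis=0).round(1))
E
```

```text
scene fit top 137 x [-85.  -69.5 -55.3] y [27.9 42.7 66.8] z 66.2
scene bed 869 x [-108.9  -92.1  -62.1] y [-84.3 -25.5  76.8] z 10.2
scene rail R 30 x [-80.9 -67.4 -55.5] y [-74.1 -73.  -70.7] z 16.0
scene rail L 20 x [-79.7 -65.7 -55.4] y [-24.8 -22.4 -20.8] z 15.1
scene face 84 x [-54.7 -45.5 -43.1] y [-77.4 -51.1 -37.2] z 44.5
   face slope deg -8.62
scene lid 1861 x [-36.   -2.4  35.3] y [-351.6  -16.   400.9] z 75.0
side fit top 157 x [-84.7 -71.7 -55.4] y [27.7 42.3 67. ] z 67.3
side bed 950 x [-108.5  -91.6  -62. ] y [-83.7 -25.4  76. ] z 11.6
side rail R 25 x [-78.6 -68.2 -54.3] y [-74.6 -72.3 -70.9] z 16.7
side rail L 20 x [-81.5 -68.2 -54.7] y [-24.8 -22.6 -20.5] z 17.0
side face 101 x [-54.7 -45.  -43.1] y [-77.1 -49.5  -1.8] z 45.1
   face slope deg -1.19
side lid 2125 x [-36.1  -1.2  36.5] y [-280.5  -11.8   86.7] z 76.1
w1 fit top 492 x [-73.6 -62.8 -54.4] y [28.7 40.1 66.2] z 67.8
w1 bed 2592 x [-108.7  -97.9  -65.4] y [-39.5  42.3  87.6] z 11.7
w1 rail R 15 x [-66.6 -60.6 -55.6] y [-68.3 -67.9 -67.5] z 17.1
w1 rail L few 0
w1 face 1981 x [-53.  -43.5 -42.5] y [-73.7 -33.9  -2. ] z 46.1
   face slope deg 0.64
w1 lid 890 x [-36.6 -31.5 -17.7] y [28.5 67.2 86.9] z 75.3
held top 5520 [ 8.88805571e-02  2.09303659e-03 -2.53575048e+01] [[ -6.8 -16.4 -28.3]
 [  9.4   0.5 -24.7]
 [ 19.6  16.4 -21. ]]
[[ -7.9 -27.3 -57.2]
 [ 27.8  27.2  17.6]]
```

```bash
cat >> h.py <<'E'
yaw=np.radians(-30.7); pc=np.array([.5601,-.3753]); ex=np.array([np.cos(yaw),np.sin(yaw)]); ey=np.array([-np.sin(yaw),np.cos(yaw)]); Q=down(149.3)
def pp(x,y=-.047): return pc+x*ex+y*ey
def st(m=""):
    s=observe(); d=s["tool_pos"][:2]-pc; f=s["wrist_force"]
    print(m,"xp %.1f yp %.1f z %.1f"%(d@ex*1e3,d@ey*1e3,s["tool_pos"][2]*1e3),"F x %.1f y %.1f z %.1f"%(f[:2]@ex,f[:2]@ey,f[2]),"open %.1f ff %.1f t %.1f"%(s["opening"]*1e3,s["finger_force"],s["clock"])); return s
E
python3 - <<'E'
from h import *
A=[]
for n in ("scene","side"):
    z=np.load(f"pics/{n}0.npz"); d=z["d"]; c=calibration(n); A.append(cloud(c,d,c["world_from_camera"])[d>0])
A=np.vstack(A); A=A[A[:,2]>.085]; X=(A[:,:2]-pc)@ex; Y=(A[:,:2]-pc)@ey
m=(X>-.15)&(X<0)&(abs(Y+.047)<.25); print("high pts near",m.sum()); 
if m.any(): i=np.argsort(abs(Y[m]+.047))[:200:20]; print(np.c_[X[m][i],Y[m][i],A[m][i,2]].round(3))
z=np.load("pics/w2.npz"); P=z["P"]; t=P[(abs(P[...,2])<.012)]; print("table tilt",np.linalg.lstsq(np.c_[(t[:,:2]-pc)@ex,(t[:,:2]-pc)@ey,np.ones(len(t))],t[:,2],rcond=None)[0])
st("now")
goto([*pp(-.095),.12],Q); st("above")
try: print(move_linear([*pp(-.095),.06],Q,vel=.08,threshold=6)); st()
except PlanningError as e: print(e)
for n in("scene",):
    p,d=camera(n); cv2.imwrite("pics/s3.png",cv2.resize(p[190:320,200:370,::-1],None,fx=4.5,fy=4.5,interpolation=cv2.INTER_CUBIC))
E
```

```text
high pts near 443
[[-0.035 -0.27   0.102]
 [-0.041 -0.272  0.098]
 [-0.037 -0.273  0.103]
 [-0.062 -0.275  0.095]
 [-0.058 -0.276  0.099]
 [-0.065 -0.277  0.102]
 [-0.032 -0.277  0.096]
 [-0.066 -0.278  0.1  ]
 [-0.033 -0.28   0.096]
 [-0.043 -0.281  0.089]]
table tilt [ 0.00345554 -0.00235484  0.00103199]
now xp -176.0 yp -30.2 z 199.1 F x -0.3 y 0.1 z -2.7 open 39.8 ff 30.0 t 10.2
above xp -96.0 yp -45.3 z 118.5 F x -0.1 y -0.3 z -2.4 open 39.6 ff 30.0 t 10.8
False
 xp -94.8 yp -46.9 z 60.2 F x 0.5 y -0.0 z -3.2 open 39.6 ff 30.0 t 11.7
```

View pics/s3.png

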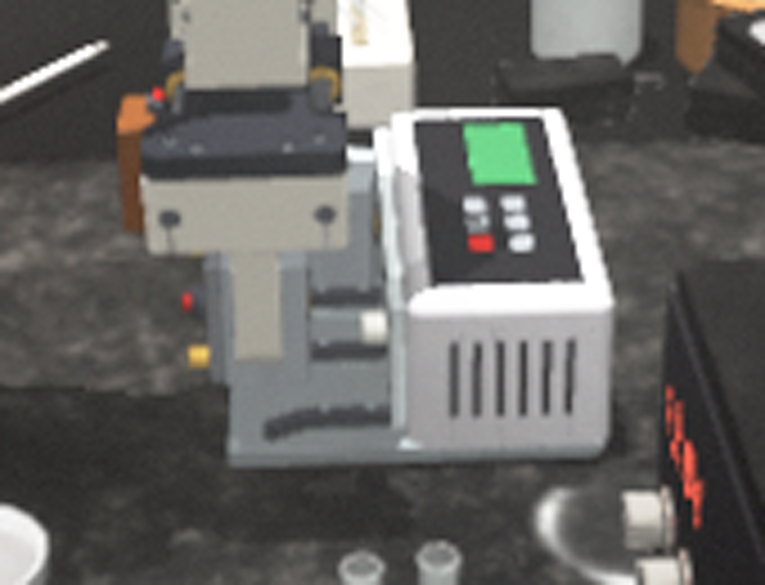

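The crop shows the head hanging over the bed at crop (265,310). Its seal side is still clear of the white plunger at (372,325), and the right rail is at (330,415). Next I set it down and regrip so that it stands square.

```bash
python3 - <<'E'
from h import *
print(move_linear([*pp(-.095),.0425],Q,vel=.03,threshold=5)); st("down")
grip(.056); st("open")
f=observe(); 
move_linear([*pp(-.095),.044],Q,vel=.03); st()
grip(.03); st("regrip")
p,P=wristcloud(); cv2.imwrite("pics/w4.png",p[:,:,::-1]); s=observe()
T=R.from_quat(s["ee_rot"]).as_matrix(); q=(P-s["tool_pos"])@T*1000
m=(abs(q[...,2]+25)<5)&(q[...,0]>-6)&(q[...,0]<19)&(abs(abs(q[...,1])-13)<4); q=q[m]; print("tilt",len(q),np.linalg.lstsq(np.c_[q[:,:2],np.ones(len(q))],q[:,2],rcond=None)[0])
p,d=camera("scene"); cv2.imwrite("pics/s4.png",cv2.resize(p[190:320,200:370,::-1],None,fx=4.5,fy=4.5,interpolation=cv2.INTER_CUBIC))
E
```

```text
True
down xp -95.2 yp -47.0 z 43.0 F x -0.3 y -0.1 z 4.9 open 39.7 ff 30.0 t 12.3
open xp -95.9 yp -47.2 z 42.4 F x 0.3 y 0.4 z -0.2 open 55.7 ff 0.0 t 12.8
 xp -94.9 yp -47.0 z 44.1 F x 0.4 y 0.0 z -0.0 open 56.2 ff 0.0 t 13.0
regrip xp -95.0 yp -47.0 z 44.0 F x -0.1 y -0.5 z -0.6 open 39.8 ff 30.0 t 13.4
tilt 2520 [ 4.54955827e-02  9.81801680e-04 -2.38128669e+01]
```

View pics/s4.png

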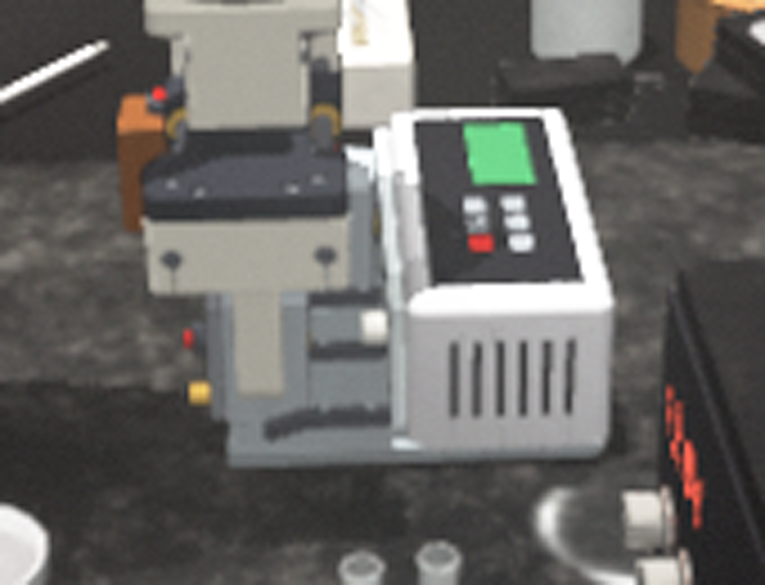

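The head stands on the bed between the rails, with TCP height minus 31 mm giving 12 mm. Now I slide it in gently.

```bash
python3 - <<'E'
from h import *
b=observe()["wrist_force"]; b=b[:2]@ex; print("bias",b)
x=-.095
while x<-.056:
    x+=.003 if x<-.078 else .0015
    move_linear([*pp(x),.0435],Q,vel=.015,threshold=15); s=st("cmd %.1f"%(x*1e3)); f=s["wrist_force"][:2]@ex-b
    if f<-11.5 or abs(s["wrist_force"][:2]@ey)>8: break
E
```

```text
bias 0.5991289609091834
cmd -92.0 xp -94.9 yp -47.0 z 44.0 F x -0.9 y 0.2 z 6.5 open 40.2 ff 30.0 t 13.8
cmd -89.0 xp -94.9 yp -47.0 z 44.0 F x -2.1 y -0.2 z 6.6 open 39.7 ff 30.0 t 14.0
cmd -86.0 xp -94.8 yp -46.9 z 44.1 F x -0.5 y 0.7 z 5.9 open 40.1 ff 30.0 t 14.4
cmd -83.0 xp -94.7 yp -46.9 z 44.1 F x -0.7 y -0.6 z 6.8 open 39.5 ff 30.0 t 14.8
cmd -80.0 xp -94.6 yp -46.9 z 44.2 F x -1.8 y -0.5 z 6.8 open 39.9 ff 30.0 t 15.2
cmd -77.0 xp -94.4 yp -46.9 z 44.2 F x -1.8 y -0.2 z 7.3 open 39.9 ff 30.0 t 15.6
cmd -75.5 xp -94.4 yp -46.9 z 44.2 F x -1.4 y 0.2 z 5.6 open 39.7 ff 30.0 t 16.1
cmd -74.0 xp -94.1 yp -46.9 z 44.3 F x -1.5 y 0.4 z 6.0 open 39.9 ff 30.0 t 16.6
cmd -72.5 xp -93.9 yp -46.9 z 44.3 F x -0.5 y -0.1 z 6.2 open 40.2 ff 30.0 t 17.1
cmd -71.0 xp -93.6 yp -46.9 z 44.4 F x -1.3 y 0.0 z 6.4 open 40.0 ff 30.0 t 17.6
cmd -69.5 xp -93.4 yp -47.0 z 44.4 F x -0.8 y -0.2 z 6.4 open 39.8 ff 30.0 t 18.1
cmd -68.0 xp -93.1 yp -47.0 z 44.5 F x -1.1 y -0.6 z 5.4 open 39.4 ff 30.0 t 18.7
cmd -66.5 xp -92.9 yp -47.0 z 44.5 F x -1.0 y -0.8 z 6.6 open 39.7 ff 30.0 t 19.3
cmd -65.0 xp -92.6 yp -47.0 z 44.5 F x -1.4 y -0.2 z 6.1 open 40.0 ff 30.0 t 19.9
cmd -63.5 xp -73.1 yp -47.3 z 44.2 F x -0.9 y -0.4 z 6.3 open 40.0 ff 30.0 t 21.2
cmd -62.0 xp -73.1 yp -47.3 z 44.2 F x -1.6 y 0.2 z 6.3 open 39.9 ff 30.0 t 21.6
cmd -60.5 xp -73.0 yp -47.3 z 44.2 F x -1.8 y 0.1 z 6.3 open 39.8 ff 30.0 t 22.0
cmd -59.0 xp -72.9 yp -47.3 z 44.3 F x -1.5 y -0.4 z 6.8 open 39.7 ff 30.0 t 22.4
cmd -57.5 xp -72.9 yp -47.3 z 44.3 F x -1.5 y -0.0 z 6.7 open 39.7 ff 30.0 t 22.8
cmd -56.0 xp -72.8 yp -47.3 z 44.3 F x -1.2 y 0.1 z 7.4 open 39.8 ff 30.0 t 23.3
```

The steps were stopping early: z was set 0.5 mm too low, so the tool pressed on the bed and tripped the threshold. I relax z and carry on in steps that check the actual position.

```bash
python3 - <<'E'
from h import *
s=st("now"); x=(s["tool_pos"][:2]-pc)@ex
move_linear([*pp(x,-.0471),.0448],Q,vel=.02); s=st("relax")
while x<-.058 and s["clock"]<36:
    x+=.001
    r=move_linear([*pp(x,-.0471),.0448],Q,vel=.012,threshold=12); s=st(f"cmd {x*1e3:.1f} {r}"); f=s["wrist_force"][:2]@ex
    if r or f<-9.5: break
E
```

```text
now xp -72.8 yp -47.3 z 44.3 F x -1.2 y 0.1 z 7.4 open 39.8 ff 30.0 t 23.3
relax xp -73.3 yp -47.2 z 44.6 F x 0.4 y -0.1 z -3.7 open 39.6 ff 30.0 t 23.5
cmd -71.8 False xp -72.5 yp -47.2 z 44.5 F x -3.6 y -0.2 z -2.1 open 39.8 ff 30.0 t 23.8
cmd -70.8 False xp -71.4 yp -47.2 z 44.5 F x -4.5 y -0.4 z -3.6 open 40.1 ff 30.0 t 24.0
cmd -69.8 False xp -70.3 yp -47.3 z 44.5 F x -4.6 y -0.7 z -5.7 open 39.7 ff 30.0 t 24.3
cmd -68.8 False xp -69.4 yp -47.2 z 44.5 F x -5.2 y -1.1 z -5.4 open 39.8 ff 30.0 t 24.5
cmd -67.8 False xp -68.5 yp -47.2 z 44.5 F x -5.6 y -0.2 z -5.2 open 39.9 ff 30.0 t 24.8
cmd -66.8 False xp -67.7 yp -47.2 z 44.5 F x -5.8 y -0.3 z -4.3 open 39.8 ff 30.0 t 25.0
cmd -65.8 False xp -66.8 yp -47.2 z 44.5 F x -7.2 y 0.0 z -3.4 open 39.9 ff 30.0 t 25.3
cmd -64.8 False xp -65.9 yp -47.2 z 44.5 F x -6.8 y -0.8 z -3.9 open 39.6 ff 30.0 t 25.5
cmd -63.8 False xp -65.1 yp -47.2 z 44.5 F x -7.0 y -0.3 z -2.7 open 40.1 ff 30.0 t 25.8
cmd -62.8 False xp -64.2 yp -47.2 z 44.5 F x -7.7 y -0.5 z -2.0 open 40.0 ff 30.0 t 26.0
cmd -61.8 False xp -63.3 yp -47.2 z 44.5 F x -9.6 y -0.3 z -2.2 open 39.8 ff 30.0 t 26.3
```

```bash
python3 - <<'E'
from h import *
s=st("now"); x=-.0618
move_linear([*pp(x,-.0471),.0443],Q,vel=.02); s=st("lower")
while x<-.054 and s["clock"]<36:
    x+=.0004
    move_linear([*pp(x,-.0471),.0443],Q,vel=.01); s=st(f"cmd {x*1e3:.1f}")
    F=np.mean([observe()["wrist_force"][:2]@ex for _ in range(3)])
    if F<-18: break
pause(.5); st("hold"); pause(.5); st("hold")
p,d=camera("scene"); a=p[190:320,200:370]; p,d=camera("side"); b=p[190:320,200:370]
cv2.imwrite("pics/s5.png",cv2.resize(np.hstack([a,b])[:,:,::-1],(800,306),interpolation=cv2.INTER_CUBIC))
E
```

```text
now xp -63.3 yp -47.2 z 44.5 F x -9.6 y -0.3 z -2.2 open 39.8 ff 30.0 t 26.3
lower xp -63.3 yp -47.2 z 44.2 F x -9.3 y -0.3 z -0.1 open 39.7 ff 30.0 t 26.5
cmd -61.4 xp -63.3 yp -47.2 z 44.2 F x -9.0 y -0.1 z 0.4 open 39.8 ff 30.0 t 26.8
cmd -61.0 xp -63.2 yp -47.2 z 44.2 F x -11.4 y -0.5 z 2.0 open 39.9 ff 30.0 t 27.0
cmd -60.6 xp -63.2 yp -47.2 z 44.2 F x -13.0 y -0.2 z 2.6 open 39.7 ff 30.0 t 27.3
cmd -60.2 xp -63.2 yp -47.2 z 44.2 F x -14.0 y -1.2 z 4.2 open 39.8 ff 30.0 t 27.5
cmd -59.8 xp -63.2 yp -47.2 z 44.2 F x -14.9 y 0.0 z 5.4 open 40.1 ff 30.0 t 27.8
cmd -59.4 xp -63.2 yp -47.2 z 44.2 F x -17.7 y 0.9 z 6.0 open 40.1 ff 30.0 t 28.0
cmd -59.0 xp -63.2 yp -47.2 z 44.2 F x -17.8 y -0.2 z 6.5 open 40.0 ff 30.0 t 28.3
cmd -58.6 xp -63.2 yp -47.3 z 44.1 F x -19.3 y -0.3 z 8.9 open 40.0 ff 30.0 t 28.5
hold xp -63.2 yp -47.2 z 44.1 F x -19.3 y -0.2 z 8.5 open 40.2 ff 30.0 t 29.0
hold xp -63.1 yp -47.3 z 44.2 F x -20.3 y 0.5 z 8.6 open 39.7 ff 30.0 t 29.5
```

View pics/s5.png

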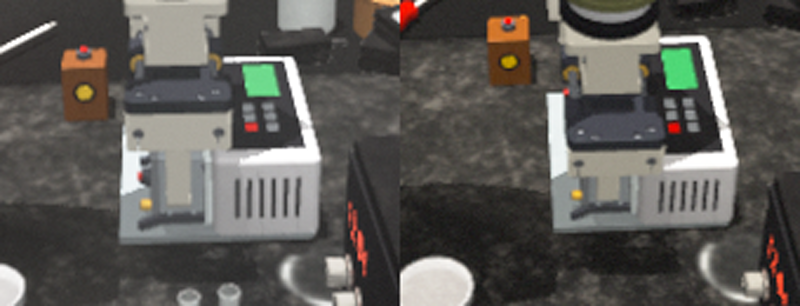

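The pictures show the head at crop (180,195) against the mounting face, with the plunger hidden. The tool stopped at a hard limit after about 10 mm of spring travel, and the push is steady at about 19–20 N at the hand. I hand it in.

```bash
python3 - <<'E'
from h import *
st("final"); print(sign_off())
E
```

```text
final xp -63.2 yp -47.3 z 44.1 F x -18.6 y 0.6 z 8.6 open 40.0 ff 30.0 t 29.6
the job is handed in; nothing more can be done
None
```

The loose head is at the right (vacant) place, slid home against the mounting face, and was handed in at 29.6 s while still gripped and pressed with about 19 N at the hand (an estimated 16–18 N on the plate); the other items were left alone.

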